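# Unplug the filter from the suction manifold's quick coupling

## Robot

A 6-joint arm with a two-finger parallel gripper is mounted at the origin on the work surface. World frame = base frame: x ahead of the robot, y to its left, z up, the work surface at z = 0. Lengths are in mm, angles in degrees, forces in N, time in s.
With the tool pointing down it reaches from about 350 to 850 mm from the base axis. Payload 8.1 kg.
Tool frame: the origin (TCP) lies between the finger pads; the fingertips stand 22 mm ahead of it and the grasp point (between the pads) lies 3 mm ahead of it (r.nose_length is the z of the fingertips in the tool frame, in mm); z points along the fingers, x is the direction in which the jaws open and shut, and the axes are right-handed (so a half turn about z gives the same grasp; the last joint's range is limited). The gripper opens to 85 mm and grips with 20 to 120 N. Pads are 22 mm wide; open, the fingers measure 114 mm over their backs; the gripper's body (76 mm by 85 mm) begins 54 mm behind the grasp point. The pads swing forward as they close: fully open they stand 13 mm farther back than shut.
Start: joints at [-77.43, 7.471, 85.268, -0, 87.261, -4.893], TCP at [180.082, -572.342, 223.692] pointing down, gripper open.
Joint ranges: [-169.43, 169.43], [-51.17, 129.36], [1.28, 143.12], [-76.62, 256.62], [0, 156.53], [-152.29, 152.29]. Speed limits (degrees/s): [136.94, 136.94, 159.86, 180, 180, 180].

## Interface

Orientations are given as [roll, pitch, yaw] about the fixed x, y, z axes, in that order (R = Rz(yaw) Ry(pitch) Rx(roll)).
In Python, from bench import r gives the robot as it stands.
- The arm moves only by the shell command python3 -m jog 'ROWS' [FORCE]. ROWS is JSON, a list of rows, each a list of 5 numbers: the shift along the tool's x, y, z in m, then the turn about the tool's z in degrees, then the opening in per cent of the stroke, from 0 (shut) to 100 (fully open). A call has 1 to 8 rows; each row is the pose to reach, as a shift and turn from the pose measured when the call began, along the tool's axes at that moment; what a row does not reach only later rows make up. A row lasts 1/10 s, in which the tool goes at most 50 mm and 8.59 degrees, less where a joint would pass 70% of its speed; a pose out of reach is approached as far as the arm can. A call with a gripper value outside its range is refused whole. The fingers move at their own pace and stop on an object; FORCE is the grip in N (left out, the last holds). Time passes only in rows, so rows that repeat a pose let the fingers close. It gives the time, the measured TCP pose, the force and the opening at its end, in the units of the state.
- r.sense(): the state, without advancing time (a new reading comes with each control period).
- r.snapshot(name): name is "scene" or "top" or "wrist"; returns a dict with "image" (420x560x3 uint8, red, green, blue), "K" (3x3 intrinsics, pixels), "T" (4x4, takes a point from camera to world coordinates); the wrist camera has in their place "tool_from_camera" (4x4, takes a point from camera to tool coordinates, whose origin is the TCP and whose axes are the tool frame's). Camera axes: x right, y down, z forward; pixel columns grow to the right and rows downward; lengths in mm; the calibration is good to about 2 mm. A picture is of the moment at which its call begins: read the wrist's pose just before it. There is no depth.
- r.hand_in(): hands the job in, once; it reports no verdict.
Trained networks look in a picture, given as the dict that the camera call returned (one of the last four; its "shot" number tells which), for a name from the list of things; names that differ only in an ending like _2 or _b are one class to them, and where a whole thing is asked for, a point or a joint stands for the part that bears it (a point fixed in the world has none). Each returns a list of dicts, best first, with "conf" (0 to 1); they miss things now and then, are a little off and sometimes report something else, mostly with a low value. They report only what shows in the picture. A call takes as long as a camera call.
- r.search_frame(picture, label): "bbox" ([left, top, right, bottom] in pixels, round what is visible of it).
- r.pinpoint(picture, label): "uv" ([column, row] in pixels: a listed point, or the origin of a listed thing).
The state is a dict: "time": time; "joint_pos": joint angles; "qd": joint speeds; "joint_efforts": joint torques, N m; "tool_pos": TCP position; "tcp_rot": TCP orientation; "ft_force": force on the tool from outside, world axes, zero at the start; "wrist_torque": the same for the moment, N m; "finger_gap": finger opening in mm.
Only numpy, scipy, OpenCV 4.12 (cv2) and the standard library are available. Lean on these libraries where they do the work, as an engineer would, in place of code of your own. Each camera call takes 0.05 s, during which the arm holds its last target. There are 200 camera calls.

## Task

Take the plug-in filter out of the quick coupling on the suction manifold: press the coupling's sprung sleeve right back by its thumb ring, draw the filter out while it is unlocked and let the sleeve spring forward again. Then stand the filter upright in the wider bore of the storage block, pushed gently fully home, and let go. Do not wrench the filter out while it is locked, do not press hard on the coupling or the block (25 newtons is too much), and leave everything else on the bench where it is.

Things in the scene. Friction and masses are not known exactly. Their poses are not given: they have to be found in the camera images.
- manifold: Suction manifold, fixed to the bench: an aluminium block 64 (x) x 160 (y) x 35 mm high. Origin: centre of its underside; z up. On its top, at y = -35 mm, stands the steel quick coupling (vertical axis, filter plugged in from above); at y = +45 mm a round dark gauge, 42 mm across, its top 72 mm above the bench.
- coupling_axis (a point): On the coupling's vertical axis, at the top of its inner tube, 74 mm above the bench; nothing that presses can go lower. The sleeve with its thumb ring surrounds the tube. Ring: 60 mm across, flat top, 31 mm hole round the 24 mm barrel. At rest its top lies 10 to 26 mm above this point: it is clamped at a height that differs each time and is not measured, so feel for it.
- sleeve (a joint): How far the sleeve is pressed back (down), m: 0 = forward, locked; stop at 0.009. Its spring needs 4 N to start and 1.2 N more per mm: about 13 N at 7.5 mm, 15 N at the stop.
- filter_barrel (a point): Centre of the filter's steel barrel, the grip: a smooth upright cylinder 24 mm across, from 24 mm below this point (shoulder) to 30 mm above it (the last 6 mm a tapered dark cap). z up along the filter. Plugged in, its shoulder is 3 mm above coupling_axis, hidden 7 to 23 mm below the ring's top. About 0.16 kg.
- filter: The whole filter, 86 mm long; origin at the lower end of its brass nipple; z up along the filter. Nipple, from its end: chamfered lip 20 mm across and 6 mm long, neck 12 mm across to 18 mm, guide 20 mm across to 32 mm, where the barrel begins.
- filter_end (a point): Lower end of the filter's nipple, on its axis (56 mm below filter_barrel). When plugged in it sits 29 mm below coupling_axis.
- coupling_seat (a point): Floor of the coupling, on its axis, 45 mm above the bench; the plugged filter's end rests here. Two jaws hold its lip until the sleeve is about 6 mm back. Ring and filter may rise together: from a sleeve 7 mm back or more, after 2 mm of rise the lip is past the jaws and holds them open. Locked, a pull only loads the jaws. The sleeve snaps fully forward when the filter has risen about 12 mm.
- rack: Storage block, fixed to the bench: grey plastic, 70 (x) x 120 (y) x 50 mm high. Origin: centre of its underside; z up.
- rack_hole0 (a point): Centre of the mouth of the wider bore (21.5 mm across, 24 mm deep, vertical, slightly chamfered) in the block's top, 50 mm above the bench, 28 mm from the block's middle towards its -y. The other bore, 58 mm towards +y, is 13.5 mm across: too small. Fully home, the filter's end is on the bore's floor and its shoulder 8 mm above the block.
- screwdriver: Bystander: screwdriver, 170 mm, lying on the bench between the manifold and the block. Origin on its underside.
- carton: Bystander: cardboard carton 100 x 160 x 55 mm. Origin under its centre.
- foam_a: Bystander: white foam block 90 x 70 x 60 mm. Origin under its centre.
- foam_b: Bystander: white foam block 70 x 120 x 50 mm. Origin under its centre.
- bottle: Bystander: bottle, 64 mm across, 130 mm high. Origin under its centre.
- pen_cup: Bystander: dark steel cup, 72 mm across, 95 mm high. Origin under its centre.
- jar: Bystander: small jar, 52 mm across, 45 mm high. Origin under its centre.

How it is judged (in metres and radians):
On the way, in this order (a step that is already met when the one before it is completed fails the run):
1. the sleeve is pressed back at least 5 mm with the filter still seated in the coupling (within 4 mm) (value of joint sleeve above 0.005 m and distance between filter_end and coupling_axis above 0.025 m), for 0.1 s.
2. the filter is out, its end above the coupling's tube, and the sleeve is fully forward again (within 1.5 mm) (z of filter_end in the frame of coupling_axis above 0 m and value of joint sleeve below 0.0015 m), for 0.1 s.
At the end, for the whole second after the job is handed in: The filter stands in the wider bore: its end within 3.5 mm of the bore's axis and within 3.5 mm of the bore's floor, upright within 0.08 rad, at rest; the coupling's sleeve is fully forward (within 1.5 mm) (horizontal distance between filter_end and rack_hole0 below 0.0035 m and z of filter_end in the frame of rack below 0.0295 m and angle between filter_barrel's own z axis and vertical below 0.08 rad and value of joint sleeve below 0.0015 m and linear speed of filter below 0.01 m/s); the robot touches nothing.
It fails at once if the robot presses on the coupling or manifold with more than 25 N (contact force between any of the fingers, the arm and manifold above 25 N).
It fails at once if the filter is wrenched against the coupling with more than 30 N (contact force between filter and manifold above 30 N).
It fails at once if the filter or the robot is pressed on the storage block with more than 35 N (contact force between any of filter, the fingers, the arm and rack above 35 N).
It fails at once if a bystander is moved more than 20 mm (distance of any of screwdriver, carton, foam_a, foam_b, bottle, pen_cup, jar from where it was at the start of the episode above 0.02 m).
It also fails if it takes over 48 s, if anything falls off the work surface, if the arm or the gripper's body presses on something with over 40 N, if the wrist force passes 120 N, or if a joint passes its speed limit or range.

## Working session

There is one attempt and no reset: what is moved stays moved. The work goes in short steps, Python scripts to look and compute and a shell command to move; the robot and the scene stay as the last step left them, time stands still between calls to the robot, and variables do not carry over. Pictures are saved under pics/ and viewed, about 8 in all and at most 12, crops included, and the job is handed in when it is done.

```bash
mkdir -p pics; ls; cat > h.py <<'E'
import numpy as np, cv2
from bench import r
from scipy.spatial.transform import Rotation as Ro
def Tt(s):
    T=np.eye(4);T[:3,:3]=Ro.from_euler('xyz',s['tcp_rot'],degrees=True).as_matrix();T[:3,3]=s['tool_pos'];return T
def shot(n):
    s=r.sense();p=r.snapshot(n)
    p['W']=np.array(p['T']) if n!='wrist' else Tt(s)@np.array(p['tool_from_camera'])
    return p
def ray(p,uv):
    d=np.linalg.inv(np.array(p['K']))@[uv[0],uv[1],1];T=p['W'];d=T[:3,:3]@d
    return T[:3,3],d/np.linalg.norm(d)
def atz(p,uv,z):
    o,d=ray(p,uv);return o+d*(z-o[2])/d[2]
def tri(rs):
    A=np.zeros((3,3));b=np.zeros(3)
    for o,d in rs:
        P=np.eye(3)-np.outer(d,d);A+=P;b+=P@o
    x=np.linalg.solve(A,b);return x,[float(np.linalg.norm((np.eye(3)-np.outer(d,d))@(x-o))) for o,d in rs]
def save(p,n): cv2.imwrite('pics/'+n+'.png',cv2.cvtColor(np.array(p['image']),cv2.COLOR_RGB2BGR))
E
python3 - <<'E'
from h import *
np.set_printoptions(precision=1,suppress=True)
print(r.sense())
P={}
for n in('scene','top','wrist'):
    P[n]=p=shot(n);save(p,n+'0')
    print(n,p['W'][:3,3],p['W'][:3,2])
    for l,z in(('coupling_axis',74),('filter_barrel',101),('rack_hole0',50),('manifold',0),('rack',0),('filter_end',45)):
        for q in r.pinpoint(p,l)[:2]: print(n,l,np.array(q['uv']),round(q['conf'],2),atz(p,q['uv'],z))
    for l in('carton','foam_a','bottle','pen_cup','jar','screwdriver'):
        for q in r.pinpoint(p,l)[:2]: print(n,l,np.array(q['uv']),round(q['conf'],2),atz(p,q['uv'],0))
E
python3 - <<'E'
import cv2,numpy as np
a=cv2.imread('pics/scene0.png');b=cv2.imread('pics/top0.png')
cv2.imwrite('pics/both.png',cv2.resize(np.vstack([a,b]),(400,600)))
E
```

```text
pics
{'time': 0.0, 'joint_pos': array([-77.4,   7.5,  85.3,   0. ,  87.3,  -4.9]), 'qd': array([ 0.1,  0. ,  0. ,  0.1,  0.1, -0.1]), 'joint_efforts': array([ -0. , -56.9, -50.1,  -0. ,   0. ,  -0. ]), 'tool_pos': array([ 180. , -571.8,  222.6]), 'tcp_rot': array([-180. ,    0.1,  -72.5]), 'ft_force': array([0.3, 0.2, 0. ]), 'wrist_torque': array([ 0., -0., -0.]), 'finger_gap': 85.34126458328082}
scene [1257.  1091.7 1117.9] [-0.4 -0.7 -0.6]
scene coupling_axis [316.  220.8] 0.86 [511.  111.4  74. ]
scene coupling_axis [287.4 224.7] 0.36 [600.3  80.6  74. ]
scene filter_barrel [317.  218.9] 0.55 [522.4 130.7 101. ]
scene rack_hole0 [270.5 185.9] 0.57 [ 524.7 -153.3   50. ]
scene manifold [321.6 241.9] 0.84 [503.  139.3   0. ]
scene rack [271.3 198.6] 0.89 [ 527.3 -143.5    0. ]
scene filter_end [318.4 230.2] 0.57 [510.2 126.8  45. ]
scene filter_end [294.6 309.5] 0.57 [752.5 361.9  45. ]
scene carton [295.  308.3] 0.64 [728.  328.2   0. ]
scene foam_a [236.2 238.5] 0.84 [735.6 -18.4   0. ]
scene foam_a [198.2 188.9] 0.68 [ 730.6 -331.8    0. ]
scene bottle [252.7 146.3] 0.75 [ 413.3 
[... 253 characters left out ...]
] [ 0.1  0.  -1. ]
top coupling_axis [250.8 231.6] 0.82 [508.4 121.8  74. ]
top filter_barrel [250.3 226.1] 0.39 [521.5 121.1 101. ]
top rack_hole0 [364.2 233.2] 0.76 [ 513.9 -183.3   50. ]
top manifold [243.  238.1] 0.79 [492.6 150.1   0. ]
top manifold [181.7 153.3] 0.69 [732.3 337.3   0. ]
top rack [349.9 230.4] 0.62 [ 523.  -151.6    0. ]
top carton [179.5 151.9] 0.83 [736.3 343.9   0. ]
top foam_a [415.2 164. ] 0.84 [ 718.8 -336.     0. ]
top foam_a [300.8 154.8] 0.76 [737.   -7.4   0. ]
top jar [245.1 175.2] 0.87 [673.1 151.1   0. ]
top screwdriver [296.  225.4] 0.83 [532.9   1.1   0. ]
top screwdriver [244.8 173.3] 0.68 [678.6 152.2   0. ]
wrist [ 249.2 -550.9  373.2] [-0.3 -0.1 -1. ]
```

View pics/both.png

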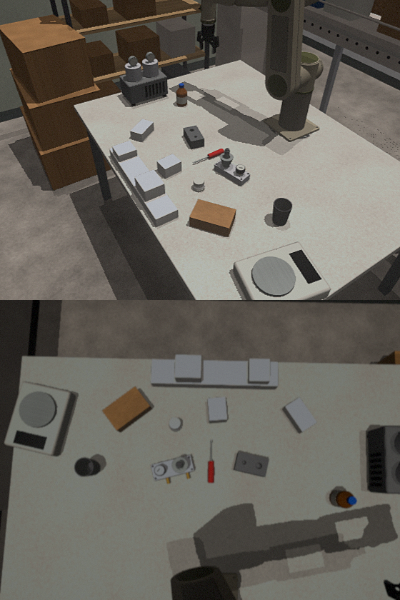

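```bash
python3 - <<'E'
from bench import r; print(r.snapshot('wrist')['tool_from_camera'])
E
```

```text
[[ 9.99999664e-01 -1.29103415e-04  8.10143221e-04  2.79960195e-01]
 [-1.08035371e-04  9.58213753e-01  2.86053127e-01 -7.23445082e+01]
 [-8.13220812e-04 -2.86053119e-01  9.58213417e-01 -1.49544948e+02]
 [ 0.00000000e+00  0.00000000e+00  0.00000000e+00  1.00000000e+00]]
```

The scene and top views agree: manifold at about (500,145), rack at about (525,-150), and the path between them is clear. I'll move above the coupling for a close look.

```bash
python3 -m jog '[[-0.28,-0.261,0,0,100],[-0.28,-0.261,0,0,100],[-0.28,-0.261,0,0,100],[-0.28,-0.261,0,0,100],[-0.28,-0.261,0,0,100],[-0.28,-0.261,0,0,100],[-0.28,-0.261,0,0,100],[-0.28,-0.261,0,0,100]]'; python3 -m jog '[[-0.28,-0.261,0,0,100],[-0.28,-0.261,0,0,100],[-0.28,-0.261,0,0,100],[-0.28,-0.261,0,0,100],[-0.28,-0.261,0,0,100],[-0.28,-0.261,0,0,100],[-0.28,-0.261,0,0,100],[-0.28,-0.261,0,0,100]]'
cat > look.py <<'E'
import sys
from h import *
np.set_printoptions(precision=1,suppress=True)
p=shot('wrist');save(p,sys.argv[1]);s=r.sense();T=Tt(s);print(s['time'],s['tool_pos'],s['tcp_rot'],s['ft_force'])
for a in sys.argv[2:]:
    l,z=a.split(':')
    for q in r.pinpoint(p,l)[:2]:
        w=atz(p,q['uv'],float(z));print(l,np.array(q['uv']),round(q['conf'],2),w,'tool',T[:3,:3].T@(w-T[:3,3]))
E
python3 look.py w1 coupling_axis:74 filter_barrel:101 manifold:0 filter_end:45
```

```text
time: 2.8
tool_pos: [345.9, -224.3, 224.0]
tcp_rot: [-179.9, -0.0, -72.5]
ft_force: [0.1, 0.6, -0.3]
finger_gap: 85.4
time: 3.6
tool_pos: [511.1, 124.4, 224.3]
tcp_rot: [-179.9, -0.0, -72.4]
ft_force: [-0.4, -0.0, 0.5]
finger_gap: 85.3
3.65 [512.1 127.9 224. ] [-179.8    0.1  -72.3] [-3.7  1.1  0.5]
coupling_axis [284.2 187.6] 0.85 [512.2 119.3  74. ] tool [  8.5   2.9 149.9]
filter_barrel [287.3 196.2] 0.64 [512.5 117.3 101. ] tool [ 10.4   3.2 122.9]
manifold [250.4 172.9] 0.58 [499.8 151.2   0. ] tool [-25.5   5.2 224. ]
filter_end [286.  178.6] 0.71 [514.3 117.8  45. ] tool [ 10.7   1.5 178.9]
```

```bash
python3 look.py w2 coupling_axis:74 filter_barrel:101 manifold:0 filter_end:45; python3 - <<'E'
from h import *
p=shot('wrist'); print([ (np.array(q['bbox']).round(),round(q['conf'],2)) for q in r.search_frame(p,'filter')])
E
```

```text
3.9 [510.1 120.6 224.1] [-180.    -0.   -72.5] [-0.  -0.2 -0.5]
coupling_axis [283.1 184.7] 0.65 [513.2 117.5  74. ] tool [  3.8  -2.  150.1]
filter_barrel [281.2 194.6] 0.77 [511.2 118.8 101. ] tool [  2.   -0.5 123.1]
manifold [245.5 172.8] 0.92 [497.2 152.6   0. ] tool [-34.5   2.7 224.1]
manifold [523.1 234.4] 0.36 [ 523.2 -157.1    0. ] tool [268.6  71.2 224.2]
filter_end [280.2 176.2] 0.92 [513.7 120.1  45. ] tool [  1.4  -3.2 179.1]
filter_end [393.1 182.6] 0.67 [539.4  18.7  45. ] tool [105.9   2.8 179.2]
[(array([267., 176., 297., 219.]), 0.56)]
```

View pics/w2.png

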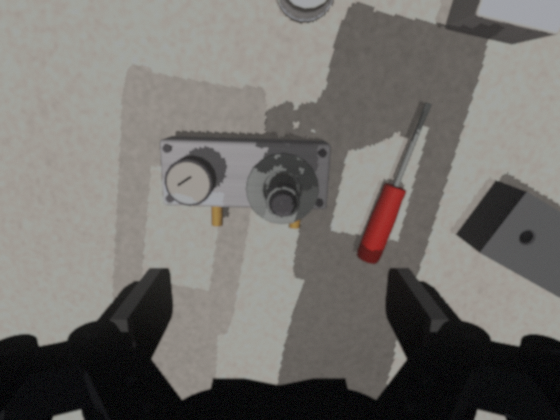

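The wrist view shows the cap at about (282,203), the ring spanning columns 246-317, and nothing near the coupling except the gauge at (190,180). I'll go down to just above the cap, narrow the opening and check again.

```bash
python3 -m jog '[[0.002,-0.001,0.03,0,45],[0.002,-0.001,0.058,0,45],[0.002,-0.001,0.058,0,45],[0.002,-0.001,0.058,0,45],[0.002,-0.001,0.058,0,45],[0.002,-0.001,0.058,0,45]]' 20
python3 look.py w3 coupling_axis:74 filter_barrel:101 filter_end:45; python3 -c "
from h import *
print(r.nose_length)
p=shot('wrist'); print([ (np.array(q['bbox']).round(),round(q['conf'],2)) for q in r.search_frame(p,'filter')])
for l,z in (('coupling_axis',74),('filter_barrel',101)): print([atz(p,q['uv'],z) for q in r.pinpoint(p,l)])"
```

```text
time: 4.8
tool_pos: [513.2, 119.1, 168.4]
tcp_rot: [-179.7, -0.1, -72.5]
ft_force: [-0.0, 0.7, -1.3]
finger_gap: 38.6
4.85 [513.  119.1 168.2] [-179.8   -0.1  -72.5] [ 0.6 -1.  -0.8]
coupling_axis [277.4 206.7] 0.84 [512.7 119.3  74. ] tool [-0.4  0.7 94.2]
filter_barrel [279.9 221.4] 0.98 [511.5 117.3 101. ] tool [ 1.2  2.3 67.2]
filter_barrel [279.7 198.6] 0.63 [525.7 121.9 101. ] tool [  1.1 -12.6  67.2]
filter_end [276.1 197.2] 0.94 [511.5 120.1  45. ] tool [ -1.5   1.7 123.2]
22.0
[(array([257., 192., 299., 255.]), 0.94)]
[array([513.72814889, 116.85460984,  74.        ])]
[array([512.74891468, 116.40005218, 101.        ])]
```

View pics/w3.png

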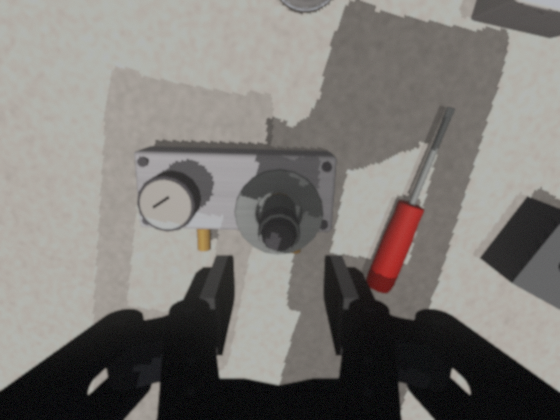

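```bash
python3 -c "
from h import *
p=shot('wrist');s=r.sense();T=Tt(s);print(s['tool_pos'])
for uv,z in (((279,233),131),((279.5,211),87),((279.5,211),97)):
  w=atz(p,uv,z);print(w,T[:3,:3].T@(w-T[:3,3]))"
```

```text
[512.00934203 118.98817048 166.43356714]
[514.09653567 119.02296222 131.        ] [ 0.57607183 -1.9488491  35.43678028]
[513.08789112 118.26500252  87.        ] [ 0.97499308 -0.69395571 79.43516628]
[516.04621141 119.23353002  97.        ] [ 0.94389264 -3.82140502 69.43977745]
```

```bash
python3 -m jog '[[0.0005,-0.001,0,0,42],[0.0005,-0.001,0.02,0,40],[0.0005,-0.001,0.036,0,38],[0.0005,-0.001,0.041,0,36],[0.0005,-0.001,0.041,0,36],[0.0005,-0.001,0.041,0,36]]'
python3 -m jog '[[0,0,0,0,36],[0,0,0.0015,0,36],[0,0,0.003,0,36],[0,0,0.003,0,36]]'
```

```text
time: 5.85
tool_pos: [513.6, 118.9, 126.1]
tcp_rot: [-179.9, -0.0, -72.5]
ft_force: [0.5, -0.3, 1.1]
finger_gap: 30.4
time: 6.25
tool_pos: [513.5, 118.9, 123.1]
tcp_rot: [-179.9, -0.0, -72.5]
ft_force: [-0.4, -0.3, -0.2]
finger_gap: 30.7
```

```bash
for i in 1 2; do python3 -m jog '[[0,0,0.0015,0,36],[0,0,0.003,0,36],[0,0,0.003,0,36]]'|grep -E 'pos|for|gap'; done
```

```text
tool_pos: [513.3, 118.8, 119.7]
ft_force: [-0.2, 0.3, 0.1]
finger_gap: 30.8
tool_pos: [513.1, 118.8, 116.3]
ft_force: [0.4, 0.4, -0.8]
finger_gap: 30.6
```

```bash
for i in 1 2; do python3 -m jog '[[0,0,0.0015,0,36],[0,0,0.003,0,36],[0,0,0.003,0,36]]'|grep -E 'pos|for|gap'; done
```

```text
tool_pos: [512.9, 118.8, 113.0]
ft_force: [0.2, -0.0, -0.3]
finger_gap: 30.6
tool_pos: [512.6, 118.7, 109.7]
ft_force: [0.5, -0.2, -0.3]
finger_gap: 30.8
```

```bash
python3 -m jog '[[0,-0.0007,0.001,0,36],[0,-0.0007,0.002,0,36],[0,-0.0007,0.002,0,36]]'|grep -E 'pos|for|gap';  python3 -m jog '[[0,0,0.001,0,36],[0,0,0.002,0,36],[0,0,0.002,0,36]]'|grep -E 'pos|for|gap'
```

```text
tool_pos: [513.2, 119.0, 107.5]
ft_force: [0.4, 0.5, -0.4]
finger_gap: 30.5
tool_pos: [513.1, 118.9, 105.2]
ft_force: [0.1, 0.7, 0.8]
finger_gap: 30.8
```

```bash
for i in 1 2; do python3 -m jog '[[0,0,0.0008,0,36],[0,0,0.0015,0,36],[0,0,0.0015,0,36]]'|grep -E 'pos|for|gap';done; python3 look.py w4 coupling_axis:74
```

```text
tool_pos: [513.0, 118.9, 103.6]
ft_force: [0.7, 0.7, 1.0]
finger_gap: 30.6
tool_pos: [512.9, 118.9, 102.0]
ft_force: [-0.4, -0.1, -0.4]
finger_gap: 30.9
8.7 [513.  118.9 102. ] [180.   -0.  -72.5] [ 0.2 -0.5 -0.2]
coupling_axis [280. 223.] 0.54 [523.  120.9  74. ] tool [  1.1 -10.2  28. ]
```

View pics/w4.png

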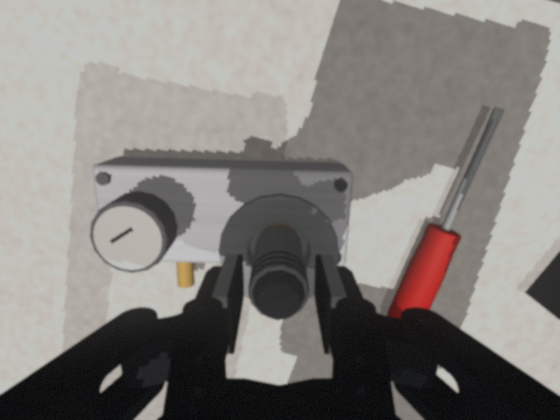

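```bash
python3 -c "
from h import *
np.set_printoptions(precision=1,suppress=True)
p=shot('wrist');s=r.sense();T=Tt(s);K=np.array(p['K'])
def pr(t):
  w=np.linalg.inv(np.array(p['tool_from_camera']))@np.r_[t,1];q=K@w[:3];return q[:2]/q[2]
for z in (-29,): print('cap',pr([0,0,z]))
for t in ([-15,-11,20],[-15,11,20],[15,-11,20],[15,11,20],[0,0,18],[0,-30,18],[-30,0,18],[30,0,18],[0,0,8],[0,-30,8],[-30,0,8],[30,0,8],[0,-30,13]): print(t,pr(t))
for uv,z in (((278,292),131),((278.5,240),84),((278.5,194),84)):
  w=atz(p,uv,z);print(w,T[:3,:3].T@(w-T[:3,3]))"
```

```text
cap [277.7 299.2]
[-15, -11, 20] [247.5 227. ]
[-15, 11, 20] [248.6 267.4]
[15, -11, 20] [308.2 227. ]
[15, 11, 20] [307.2 267.4]
[0, 0, 18] [277.9 249.1]
[0, -30, 18] [277.8 190.7]
[-30, 0, 18] [217.6 249.1]
[30, 0, 18] [338.1 249.1]
[0, 0, 8] [277.8 257.6]
[0, -30, 8] [277.8 196.2]
[-30, 0, 8] [214.3 257.6]
[30, 0, 8] [341.4 257.6]
[0, -30, 13] [277.8 193.4]
[515.9 119.7 131. ] [  0.1  -2.9 -28.9]
[517.7 120.   84. ] [ 0.3 -4.8 18.1]
[540.1 127.1  84. ] [  0.3 -28.3  18.1]
```

```bash
for i in 1 2; do python3 -m jog '[[0,-0.0007,0.0008,0,36],[0,-0.0007,0.0015,0,36],[0,-0.0007,0.0015,0,36]]'|grep -E 'pos|for|gap';done
```

```text
tool_pos: [513.6, 119.1, 100.5]
ft_force: [0.6, -0.5, -0.0]
finger_gap: 30.4
tool_pos: [514.2, 119.3, 98.8]
ft_force: [-0.4, 0.1, -0.3]
finger_gap: 30.5
```

```bash
python3 -c "
from h import *
p=shot('wrist');im=np.array(p['image'])[150:370,150:410][:,:,::-1]
im=cv2.convertScaleAbs(cv2.resize(im,None,fx=2.6,fy=2.6,interpolation=cv2.INTER_CUBIC),alpha=1.8,beta=20);cv2.imwrite('pics/w5.png',im)"
```

```text
(no output)
```

View pics/w5.png

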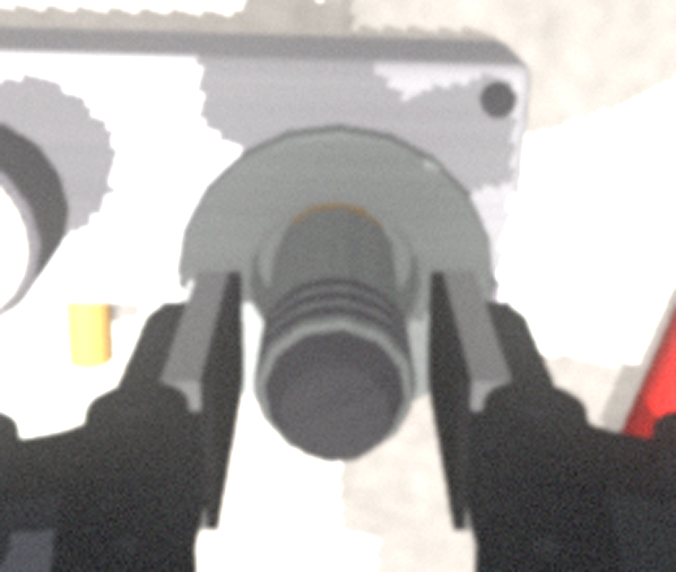

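The close view shows the fingertips at about (242,255), still well above the ring and on both sides of the barrel. They sit farther back than nose_length implies, and the force is zero. I'll keep feeling downward.

```bash
for i in 1 2; do python3 -m jog '[[0,0,0.0008,0,36],[0,0,0.0015,0,36],[0,0,0.0015,0,36]]'|grep -E 'pos|for|gap';done
```

```text
tool_pos: [514.1, 119.3, 97.2]
ft_force: [1.1, -0.2, -0.3]
finger_gap: 30.7
tool_pos: [514.0, 119.3, 95.5]
ft_force: [-0.0, 0.0, -0.3]
finger_gap: 30.8
```

```bash
for i in 1 2 3; do python3 -m jog '[[0,0,0.0008,0,36],[0,0,0.0015,0,36],[0,0,0.0015,0,36]]'|grep -E 'pos|for|gap';done; python3 -c "
from h import *
p=shot('wrist');im=np.array(p['image'])[150:370,150:410][:,:,::-1]
im=cv2.convertScaleAbs(cv2.resize(im,None,fx=2.6,fy=2.6,interpolation=cv2.INTER_CUBIC),alpha=1.8,beta=20);cv2.imwrite('pics/w6.png',im)"
```

```text
tool_pos: [513.9, 119.3, 93.9]
ft_force: [0.5, 0.3, 0.1]
finger_gap: 30.7
tool_pos: [513.8, 119.3, 92.2]
ft_force: [1.4, -0.0, 0.2]
finger_gap: 30.6
tool_pos: [513.7, 119.2, 90.6]
ft_force: [0.4, 0.9, 0.9]
finger_gap: 31.0
```

View pics/w6.png

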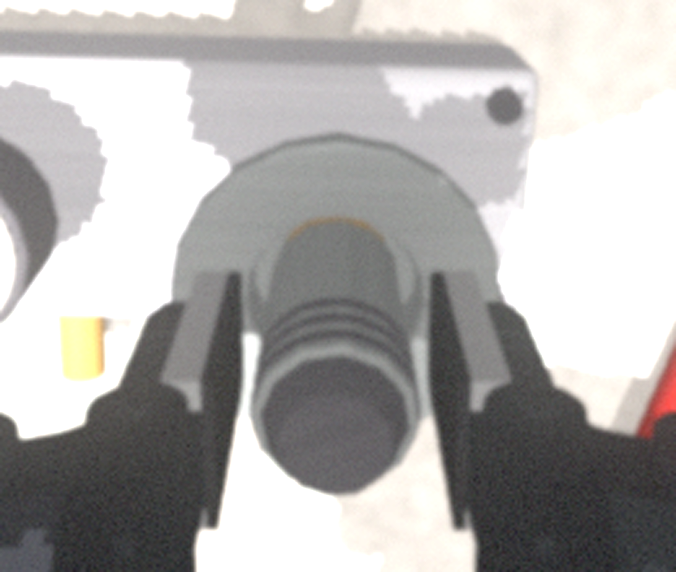

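```bash
python3 -c "
from h import *
p=shot('wrist');K=np.array(p['K']);C=np.array(p['tool_from_camera']);print(K[0,0],K[1,1],r.sense()['joint_pos'])
def go(L):
  rs=[]
  for uv,pos in L:
    T=Tt({'tcp_rot':[180,0,-72.5],'tool_pos':pos});rs.append(ray({'K':K,'W':T@C},uv))
  print(tri(rs))
c=lambda u,v:(u/2.6+150,v/2.6+150)
P2,P5,P6=(510.1,120.6,224.1),(514.2,119.3,98.8),(513.7,119.2,90.6)
go([((282,203),P2),(c(335,388),P5),(c(337,425),P6)])
# ring left/right/far edges
go([((246,187),P2),(c(181,270),P5),(c(174,280),P6)])
go([((317,187),P2),(c(492,270),P5),(c(498,280),P6)])
"
python3 - <<'E'
from h import *
p=shot('scene');im=np.array(p['image'])[150:270,250:400][:,:,::-1];cv2.imwrite('pics/s7.png',cv2.resize(im,None,fx=5,fy=5,interpolation=cv2.INTER_CUBIC))
T=np.linalg.inv(p['W']);K=np.array(p['K'])
for w in ([513.7,119.2,131],[513.7,119.2,84],[513.7,119.2,74],[513.7,119.2,0],[513.7,119.2,99]):
  q=K@(T@np.r_[w,1])[:3];print(w,(q[:2]/q[2]-[250,150])*5)
E
```

```text
363.76116225682796 363.76116225682796 [ 7.50275679e+00  2.46122140e+00  1.04883796e+02 -1.25301735e-02
  7.27793734e+01  8.00429641e+01]
(array([511.0965133 , 117.80874511, 123.42237207]), [0.1446543765042127, 0.6727780369582046, 0.6163016452250047])
(array([503.45788422, 146.45346943,  80.55823105]), [0.09989917478922986, 0.5242104753533324, 0.5413294947442333])
(array([521.62212836,  90.03419417,  81.5229197 ]), [0.5199826119410028, 0.6090592305623176, 0.609345436409508])
[513.7, 119.2, 131] [338.6631618  293.10804621]
[513.7, 119.2, 84] [334.38793596 350.29935761]
[513.7, 119.2, 74] [333.49886453 362.19280207]
[513.7, 119.2, 0] [327.13254556 447.35745641]
[513.7, 119.2, 99] [335.73489036 332.28063976]
```

View pics/s7.png

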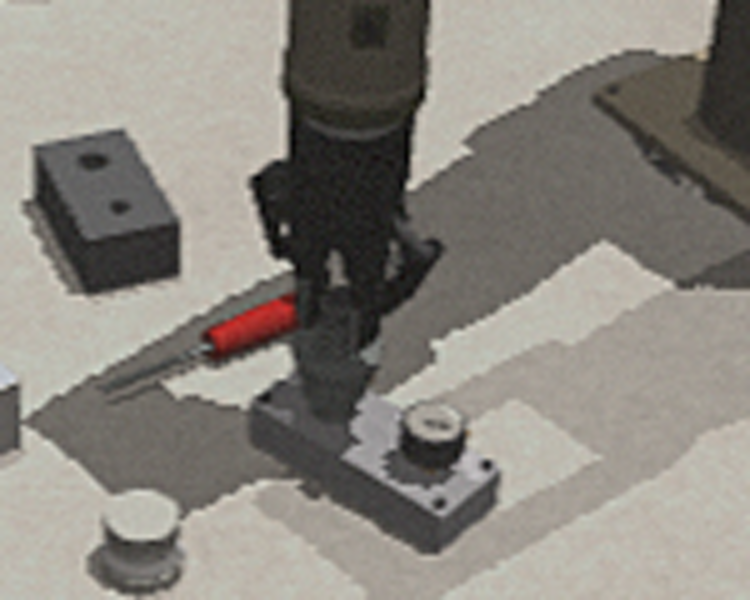

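The scene view shows the fingertips (around (305,345) and (362,350)) just above the ring at about row 365. There is a bright gap between palm and cap at (337,265), so I can safely keep going down in small steps.

```bash
for i in 1 2 3; do python3 -m jog '[[0,-0.0001,0.0008,0,36],[0,-0.0001,0.0015,0,36],[0,-0.0001,0.0015,0,36]]'|grep -E 'pos|for|gap';done
```

```text
tool_pos: [513.7, 119.3, 89.1]
ft_force: [-0.6, 0.7, 0.1]
finger_gap: 30.7
tool_pos: [513.8, 119.3, 87.4]
ft_force: [-0.3, -0.3, -0.2]
finger_gap: 30.5
tool_pos: [513.7, 119.3, 85.7]
ft_force: [0.6, -0.1, 0.2]
finger_gap: 30.8
```

```bash
for i in 1 2 3; do python3 -m jog '[[0,-0.0001,0.001,0,36],[0,-0.0001,0.001,0,36]]'|grep -E 'pos|for|gap';done; python3 -c "
from h import *
p=shot('wrist');im=np.array(p['image'])[150:370,150:410][:,:,::-1]
im=cv2.convertScaleAbs(cv2.resize(im,None,fx=2.6,fy=2.6,interpolation=cv2.INTER_CUBIC),alpha=1.8,beta=20);cv2.imwrite('pics/w8.png',im)"
```

```text
tool_pos: [513.7, 119.3, 84.5]
ft_force: [0.6, 0.4, -0.3]
finger_gap: 30.6
tool_pos: [513.7, 119.3, 83.4]
ft_force: [-0.1, -0.2, -1.2]
finger_gap: 30.8
tool_pos: [513.7, 119.3, 82.2]
ft_force: [-0.4, 0.3, -0.3]
finger_gap: 30.6
```

View pics/w8.png

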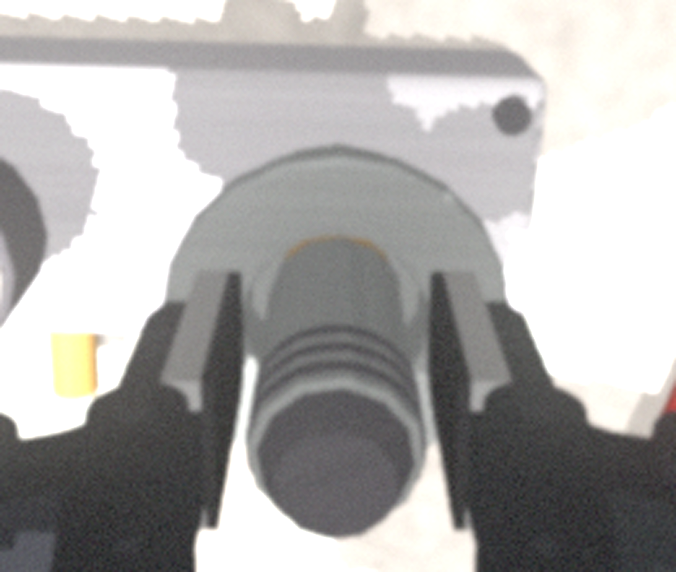

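Comparing image scales, the tips are at roughly 90-94 mm and the ring top near 84, its lowest setting. I have a few mm more to go, still feeling.

```bash
for i in 1 2 3; do python3 -m jog '[[0,-0.0001,0.0008,0,36],[0,-0.0001,0.0015,0,36],[0,-0.0001,0.0015,0,36]]'|grep -E 'pos|for';done
```

```text
tool_pos: [513.7, 119.4, 80.6]
ft_force: [0.9, 0.2, -1.3]
tool_pos: [513.9, 119.4, 79.3]
ft_force: [-1.1, -0.3, 2.6]
tool_pos: [513.9, 119.4, 77.9]
ft_force: [-3.0, -0.4, 4.4]
```

```bash
for i in 1 2 ; do python3 -m jog '[[0,-0.0001,0.0005,0,36],[0,-0.0001,0.001,0,36],[0,-0.0001,0.001,0,36]]'|grep -E 'pos|for';done
```

```text
tool_pos: [514.0, 119.5, 77.0]
ft_force: [-3.8, -0.3, 6.3]
tool_pos: [514.0, 119.4, 76.2]
ft_force: [-3.2, -1.2, 7.3]
```

```bash
for i in 1 2 ; do python3 -m jog '[[0,0,0.0007,0,36],[0,0,0.0014,0,36],[0,0,0.0014,0,36]]'|grep -E 'pos|for|gap';done
```

```text
tool_pos: [514.0, 119.4, 75.1]
ft_force: [-3.6, -0.4, 7.7]
finger_gap: 30.9
tool_pos: [514.0, 119.4, 74.1]
ft_force: [-4.5, 0.2, 9.4]
finger_gap: 31.1
```

```bash
for i in 1 2 ; do python3 -m jog '[[0,0,0.0008,0,36],[0,0,0.0016,0,36],[0,0,0.0016,0,36]]'|grep -E 'pos|for|gap';done
```

```text
tool_pos: [514.0, 119.4, 73.2]
ft_force: [-5.7, -0.5, 11.4]
finger_gap: 30.6
tool_pos: [514.0, 119.5, 72.3]
ft_force: [-5.8, -2.1, 10.7]
finger_gap: 30.7
```

```bash
python3 -m jog '[[0,0,0.001,0,36],[0,0,0.0018,0,36],[0,0,0.0018,0,36],[0,0,0.0018,0,36]]'|grep -E 'pos|for|gap'
```

```text
tool_pos: [514.1, 119.4, 71.4]
ft_force: [-7.2, -1.2, 12.0]
finger_gap: 30.8
```

```bash
python3 -m jog '[[0,0,0.001,0,36],[0,0,0.0018,0,36],[0,0,0.0018,0,36],[0,0,0.0018,0,36]]'|grep -E 'pos|for|gap'; python3 -m jog '[[0,0,0.0005,0,33],[0,0,0.0005,0,30],[0,0,0.0005,0,28],[0,0,0.0005,0,24],[0,0,0.0005,0,24]]' 30
```

```text
tool_pos: [514.1, 119.4, 70.5]
ft_force: [-7.2, -1.3, 13.7]
finger_gap: 30.6
time: 16.65
tool_pos: [515.2, 119.7, 71.7]
tcp_rot: [179.9, -0.0, -72.5]
ft_force: [-3.4, -0.8, 12.9]
finger_gap: 23.5
```

```bash
python3 -m jog '[[0,0,0.001,0,20],[0,0,0.001,0,20],[0,0,0.001,0,20]]' 40; python3 -m jog '[[0,0,0,0,20],[0,0,0,0,20]]'
```

```text
time: 16.95
tool_pos: [515.4, 119.7, 71.7]
tcp_rot: [179.9, -0.0, -72.5]
ft_force: [-6.3, -2.0, 12.2]
finger_gap: 23.0
time: 17.15
tool_pos: [515.4, 119.7, 72.5]
tcp_rot: [179.9, -0.0, -72.5]
ft_force: [-5.0, -1.6, 9.5]
finger_gap: 23.3
```

Margin on the sleeve travel is thin, so I'll open again, press a bit deeper and regrip while holding the downward target.

```bash
python3 -m jog '[[0,0,0.0015,0,34],[0,0,0.003,0,34],[0,0,0.003,0,34],[0,0,0.003,0,34]]'|grep -E 'pos|for|gap';python3 -m jog '[[0,0,0.001,0,34],[0,0,0.0018,0,34],[0,0,0.0018,0,34]]'|grep -E 'pos|for|gap'
```

```text
tool_pos: [516.1, 119.7, 70.8]
ft_force: [-4.4, -1.4, 12.3]
finger_gap: 28.6
tool_pos: [516.3, 119.7, 70.3]
ft_force: [-8.8, -0.6, 14.9]
finger_gap: 28.7
```

```bash
python3 -m jog '[[0,0.0005,0.0015,0,32],[0,0.0005,0.0015,0,29],[0,0.0005,0.0015,0,26],[0,0.0005,0.0015,0,20],[0,0.0005,0.0015,0,20],[0,0.0005,0.0015,0,20]]' 40
```

```text
time: 18.45
tool_pos: [517.0, 120.1, 70.7]
tcp_rot: [-179.8, -0.0, -72.5]
ft_force: [-5.6, 1.7, 15.5]
finger_gap: 23.4
```

```bash
python3 -m jog '[[0,0,-0.001,0,20],[0,0,-0.002,0,20],[0,0,-0.003,0,20],[0,0,-0.003,0,20]]'
```

```text
time: 18.85
tool_pos: [517.1, 120.2, 74.3]
tcp_rot: [-179.8, -0.0, -72.5]
ft_force: [-5.6, -0.3, 8.3]
finger_gap: 22.8
```

```bash
python3 -m jog '[[0,0,-0.002,0,20],[0,0,-0.004,0,20],[0,0,-0.006,0,20],[0,0,-0.006,0,20]]'; python3 -m jog '[[0,0,-0.004,0,20],[0,0,-0.008,0,20],[0,0,-0.012,0,20],[0,0,-0.018,0,20],[0,0,-0.024,0,20],[0,0,-0.03,0,20],[0,0,-0.03,0,20]]'
```

```text
time: 19.25
tool_pos: [517.0, 120.2, 80.7]
tcp_rot: [-179.8, -0.0, -72.5]
ft_force: [-2.8, -0.0, 2.6]
finger_gap: 22.8
time: 19.95
tool_pos: [517.8, 120.4, 112.1]
tcp_rot: [-179.7, -0.1, -72.5]
ft_force: [0.2, -0.1, -0.5]
finger_gap: 22.8
```

```bash
python3 -m jog '[[0,0,-0.04,0,20],[0.02,0.007,-0.048,0,20],[0.06,0.02,-0.048,0,20],[0.105,0.035,-0.048,0,20],[0.15,0.05,-0.048,0,20],[0.195,0.065,-0.048,0,20],[0.24,0.08,-0.048,0,20],[0.288,0.095,-0.048,0,20]]'; python3 -m jog '[[0,0,0,0,20],[0,0,0,0,20]]'; python3 look.py w9 rack_hole0:50 rack:0 filter_end:134 filter_barrel:190
python3 -c "
from h import *
p=shot('wrist')
for l in('rack','filter'): print(l,[(np.array(q['bbox']).round(),round(q['conf'],2)) for q in r.search_frame(p,l)])
for q in r.pinpoint(p,'rack_hole0'): print(q['uv'],atz(p,q['uv'],50),q['conf'])
p=shot('top')
for l,z in(('rack_hole0',50),('rack',0)):
  for q in r.pinpoint(p,l): print(l,q['uv'],atz(p,q['uv'],z),q['conf'])"
```

```text
time: 20.75
tool_pos: [513.3, -184.3, 160.0]
tcp_rot: [-179.7, -0.1, -72.5]
ft_force: [0.9, -0.1, -0.9]
finger_gap: 23.0
time: 20.95
tool_pos: [512.8, -185.6, 159.7]
tcp_rot: [-179.7, -0.0, -72.6]
ft_force: [0.4, 0.1, -1.5]
finger_gap: 23.2
21.0 [ 513.  -184.2  159.6] [-179.7    0.   -72.5] [-0.2  1.1 -1.9]
rack_hole0 [271.7 190.2] 0.67 [ 518.8 -178.9   50. ] tool [ -3.4  -6.6 109.7]
rack [247.4 161.5] 0.72 [ 524.7 -154.4    0. ] tool [-25.  -19.4 159.7]
rack [278.2 251.9] 0.25 [ 452.7 -204.5    0. ] tool [  1.2  64.4 159.3]
filter_end [280.2 252.1] 0.66 [ 508.5 -188.2  134. ] tool [ 2.4  5.5 25.6]
filter_barrel [279.6 311.3] 0.66 [ 508.8 -187.6  190. ] tool [  1.9   4.9 -30.4]
rack [(array([148.,  90., 339., 241.]), 0.98)]
filter [(array([241., 239., 315., 386.]), 0.61)]
[275.3, 194.1] [ 517.36025811 -179.60531144   50.        ] 0.56
rack_hole0 [127.9, 235.5] [489.2637599  458.51956814  50.        ] 0.75
rack_hole0 [362.6, 231.7] [ 517.84222512 -178.92266375   50.        ] 0.59
rack [350.6, 231.0] [ 521.39643434 -153.61612749    0.        ] 0.82
```

View pics/w9.png

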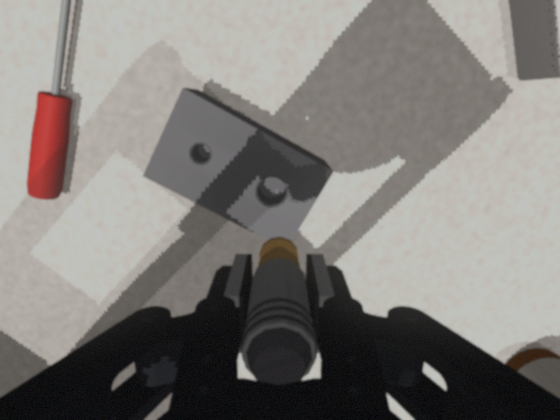

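The filter is held with its lower end at about (279,245), and the wider bore is at (271,190). Pixel and seat estimates agree that the filter sits about 5 mm along +y of the tool. I'll correct for that and come down to about 12 mm over the bore.

```bash
python3 -m jog '[[-0.0035,-0.011,0.03,0,20],[-0.0035,-0.011,0.06,0,20],[-0.0035,-0.011,0.072,0,20],[-0.0035,-0.011,0.072,0,20],[-0.0035,-0.011,0.072,0,20]]'; python3 look.py w10 rack_hole0:50 filter_end:62 filter_barrel:118
python3 -c "
from h import *
p=shot('wrist')
for l in ('rack_hole0','filter_end'): print([(q['uv'],q['conf']) for q in r.pinpoint(p,l)])
im=np.array(p['image'])[120:340,150:410][:,:,::-1]
im=cv2.convertScaleAbs(cv2.resize(im,None,fx=2.6,fy=2.6,interpolation=cv2.INTER_CUBIC),alpha=1.8,beta=20);cv2.imwrite('pics/w10c.png',im)"
```

```text
time: 22.05
tool_pos: [523.5, -177.6, 89.0]
tcp_rot: [-179.7, -0.1, -72.4]
ft_force: [-0.4, 1.3, -0.9]
finger_gap: 23.1
22.1 [ 524.1 -177.9   89.8] [-179.6   -0.1  -72.4] [-0.3 -0.1 -0.1]
rack_hole0 [279.2 242.7] 0.86 [ 519.  -179.8   50. ] tool [ 0.2  5.7 39.7]
filter_end [276.2 249.7] 0.66 [ 519.4 -178.    62. ] tool [-1.4  4.7 27.7]
filter_barrel [280.6 313.5] 0.86 [ 517.8 -180.5  118. ] tool [  0.7   6.6 -28.3]
filter_barrel [280.2 246. ] 0.63 [ 544.1 -172.   118. ] tool [  0.5 -21.  -28.1]
[([276.6, 241.9], 0.57)]
[([276.7, 252.8], 0.7)]
```

View pics/w10c.png

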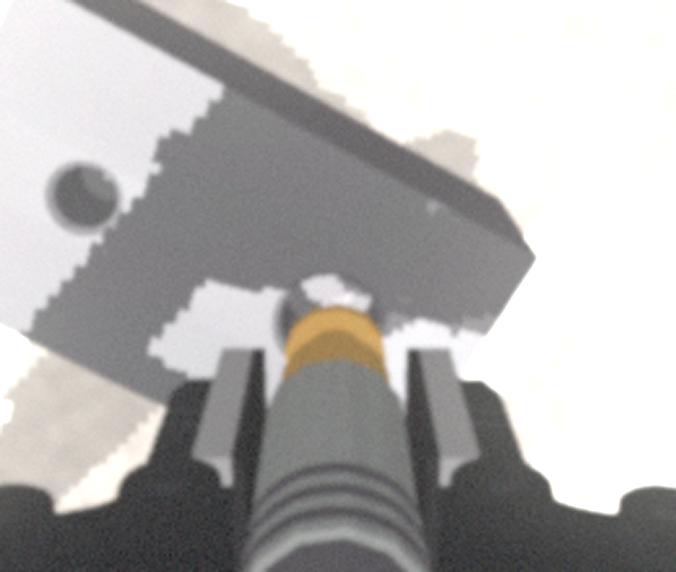

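The bore rim (left edge crop column 279, far edge row 277) and the nipple (287-384, front row 307) line up in y, with the nipple about 0.7 mm to +x. I'll correct that and lower gently, feeling for contact.

```bash
python3 -m jog '[[-0.0007,0,0.003,0,20],[-0.0007,0,0.006,0,20],[-0.0007,0,0.009,0,20],[-0.0007,0,0.009,0,20]]'; for i in 1 2; do python3 -m jog '[[0,0,0.001,0,20],[0,0,0.002,0,20],[0,0,0.002,0,20]]'|grep -E 'pos|for'; done
```

```text
time: 22.8
tool_pos: [522.9, -176.6, 79.1]
tcp_rot: [-179.7, -0.1, -72.4]
ft_force: [0.0, -1.1, -2.2]
finger_gap: 23.0
tool_pos: [522.8, -176.6, 76.9]
ft_force: [0.0, 0.6, -1.5]
tool_pos: [522.7, -176.5, 74.7]
ft_force: [-1.6, 0.0, -2.0]
```

```bash
for i in 1 2; do python3 -m jog '[[0,0,0.001,0,20],[0,0,0.002,0,20],[0,0,0.002,0,20]]'|grep -E 'pos|for'; done
```

```text
tool_pos: [522.7, -176.5, 72.5]
ft_force: [0.1, 0.2, -1.7]
tool_pos: [522.5, -176.4, 70.3]
ft_force: [-0.2, -0.7, -2.1]
```

```bash
for i in 1 2 3; do python3 -m jog '[[0,-0.0001,0.001,0,20],[0,-0.0001,0.002,0,20],[0,-0.0001,0.002,0,20]]'|grep -E 'pos|for'; done
```

```text
tool_pos: [522.5, -176.3, 68.1]
ft_force: [-0.4, -0.2, -1.5]
tool_pos: [522.5, -176.3, 65.8]
ft_force: [0.4, -0.3, -0.8]
tool_pos: [522.5, -176.2, 63.6]
ft_force: [0.1, -0.5, -0.8]
```

```bash
for i in 1 2 3 4; do python3 -m jog '[[0,-0.0001,0.001,0,20],[0,-0.0001,0.002,0,20],[0,-0.0001,0.002,0,20]]'|grep -E 'pos|for'; done
```

```text
tool_pos: [522.5, -176.2, 61.5]
ft_force: [-0.5, 0.3, -1.8]
tool_pos: [522.6, -176.1, 59.3]
ft_force: [-0.0, -0.8, -1.5]
tool_pos: [522.7, -176.1, 57.2]
ft_force: [-0.5, 0.1, -2.3]
tool_pos: [522.7, -176.1, 55.0]
ft_force: [0.6, -0.1, -2.2]
```

```bash
for i in 1 2 3; do python3 -m jog '[[0,0,0.0005,0,20],[0,0,0.0012,0,20],[0,0,0.0012,0,20]]'|grep -E 'time|pos|for'; done
```

```text
time: 26.4
tool_pos: [522.7, -176.1, 53.7]
ft_force: [-0.0, 0.2, -1.9]
time: 26.7
tool_pos: [522.6, -176.1, 52.4]
ft_force: [0.2, -0.2, -1.0]
time: 27.0
tool_pos: [522.8, -176.1, 51.8]
ft_force: [-2.1, 1.1, 4.3]
```

Contact came at TCP z of about 52, as predicted for the bore floor. I'll push once more gently, then let go and rise.

```bash
python3 -m jog '[[0,0,0.0007,0,20],[0,0,0.001,0,20],[0,0,0.001,0,20]]'|grep -E 'pos|for'; python3 -m jog '[[0,0,0,0,27],[0,0,0,0,30],[0,0,0,0,34],[0,0,0,0,38],[0,0,0,0,38]]'; python3 -m jog '[[0,0,-0.004,0,40],[0,0,-0.012,0,42],[0,0,-0.025,0,42],[0,0,-0.045,0,42],[0,0,-0.065,0,45],[0,0,-0.085,0,45],[0,0,-0.11,0,45],[0,0,-0.13,0,45]]'; python3 look.py w11 filter_end:26 filter_barrel:82 rack_hole0:50
python3 -c "
from h import *
p=shot('wrist');a=np.array(p['image'])[100:320,140:420]
p=shot('scene');b=np.array(p['image'])[150:270,230:380]
f=lambda a,k:cv2.convertScaleAbs(cv2.resize(a[:,:,::-1],k,interpolation=cv2.INTER_CUBIC),alpha=1.5,beta=15)
cv2.imwrite('pics/fin.png',np.hstack([f(a,(400,314)),f(b,(393,314))]))
for l in ('filter_barrel','filter_end','rack_hole0'): print(l,[(q['uv'],q['conf']) for q in r.pinpoint(p,l)])"
```

```text
tool_pos: [523.0, -176.1, 51.7]
ft_force: [-4.5, 1.5, 9.0]
time: 27.8
tool_pos: [522.9, -176.1, 51.6]
tcp_rot: [-179.8, 0.0, -72.4]
ft_force: [-0.0, -0.6, 0.3]
finger_gap: 32.3
time: 28.6
tool_pos: [523.1, -176.5, 184.7]
tcp_rot: [-179.7, -0.1, -72.4]
ft_force: [0.5, 0.3, -0.1]
finger_gap: 38.3
28.65 [ 524.7 -177.2  188.5] [-179.5   -0.3  -72.4] [ 1.8 -0.7  3.5]
filter_end [280.9 190.8] 0.59 [ 519.3 -180.5   26. ] tool [  0.7   7.6 162.4]
filter_barrel [277.6 211.9] 0.78 [ 516.6 -178.4   82. ] tool [ -1.9   9.  106.4]
rack_hole0 [281.5 198.9] 0.79 [ 518.6 -181.    50. ] tool [  1.1   8.2 138.4]
filter_barrel [([291.4, 220.5], 0.44), ([267.7, 176.9], 0.4)]
filter_end [([269.3, 190.7], 0.47)]
rack_hole0 [([265.4, 186.7], 0.9), ([199.2, 190.0], 0.29)]
```

View pics/fin.png

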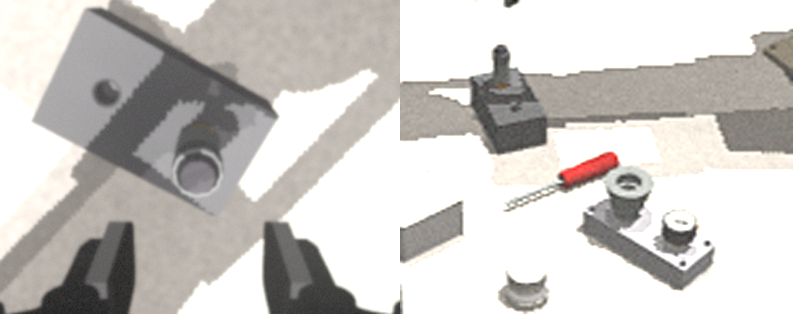

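The picture shows the filter upright in the wider bore with the gripper clear. The coupling is empty with its ring up, and the screwdriver and jar are undisturbed. I'm handing in.

```bash
python3 -m jog '[[0,0,0,0,45],[0,0,0,0,45]]'; python3 -c "
from bench import r; print(r.hand_in())"
```

```text
time: 29.25
tool_pos: [521.4, -175.8, 179.5]
tcp_rot: [-180.0, 0.1, -72.4]
ft_force: [-1.2, -0.0, 0.1]
finger_gap: 38.2
the job is handed in; nothing more can be done
None
```

The filter is out of the coupling and stands in the wider bore of the storage block. I handed the job in at 29 s of the 48 s allowed; no verdict was reported.

- **Unlocking:** I felt for the ring and pressed it back to about 15 N, close to the sleeve's stop. I then gripped the barrel and lifted ring and filter together. The force fell smoothly (15, then 8, then 2.6, then about 0 N), so the filter was not pulled while locked.
- **Placing:** the nipple went into the bore without touching and met the floor at TCP z of about 52 mm, as predicted. I pressed gently to about 9 N vertical (about 10 N in all) and released; the force went back to about 0.
- **Last checks:** the final pictures show the filter upright in the wider bore and the coupling empty with its ring raised. The screwdriver and jar are undisturbed and the gripper is clear. The networks put the filter's end within about 1 mm of the bore.

**Not confirmed:**
- I judged the sleeve's return only from the picture and the force dropping off; I had no reading of the joint.
- I did not re-measure the carton, foam blocks, bottle or pen cup at the end.

**Disagreements:**
- The fingertips touched the ring at a TCP height well below what the stated 22 mm nose length implies. I relied on force there.
- The first regrip had too little sleeve travel, so I opened and pressed again before lifting.
- Side forces of up to about 9 N appeared while pressing the ring.

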